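Dial open the case padlock and present it at the hasp

ROBOT

A 6-joint arm with a two-finger parallel gripper is mounted at the origin on the work surface. World frame = base frame: x ahead of the robot, y to its left, z up, the work surface at z = 0. Lengths are in m, angles in degrees, forces in N, time in s.
With the tool pointing down it reaches from about 0.4 to 0.825 m from the base axis. Payload 7 kg.
Tool frame: the origin (TCP) lies midway between the tips of the shut fingers; the grasp point (between the pads) lies 19 mm behind it; z points along the fingers, y is the line along which they close (so a half turn about z gives the same grasp; the last joint's range is limited). The gripper opens to 88 mm and grips with 3 to 60 N. Pads are 19 mm wide; open, the fingers measure 130 mm over their backs; the gripper's body (78 mm by 193 mm) begins 47 mm behind the grasp point.
Start: joints at [-51.904, 20.546, 0.682, 0, -70.136, -16.507], TCP at [0.248, -0.628, 0.198] pointing down, gripper open.
Joint ranges: [-176.03, 176.03], [-82.01, 121.73], [-58.28, 71.71], [-173.87, 95.51], [-174.79, -0.11], [-173.66, 173.66]. Speed limits (degrees/s): [136.94, 136.94, 172.46, 180, 180, 180].

INTERFACE

Orientations are given as [roll, pitch, yaw] about the fixed x, y, z axes, in that order (R = Rz(yaw) Ry(pitch) Rx(roll)).
In Python, from plant import ctrl gives the robot as it stands.
- The arm moves only by the tool step_arm, never from a script. Its argument "rows" is a list of rows, each a list of 3 entries, a list of its own where there are three numbers: the closure, from 0 (fully open) to 1 (shut), then the shift along the world's x, y, z in mm, then the turn, a rotation vector about the world's x, y, z in rad. A call has exactly 5 rows; each row is the pose to reach, as a shift and turn from the pose commanded when the call began; what a row does not reach only later rows make up. A row lasts 1/12 s, in which the tool goes at most 41.7 mm and 7.16 degrees, less where a joint would pass 70% of its speed; a pose out of reach is approached as far as the arm can. A call with a gripper value outside its range is refused whole. The fingers move at their own pace and stop on an object; the grip force is fixed at half the most. Time passes only in rows, so rows that repeat a pose let the fingers close, or fill a call up. It gives the time, the measured TCP pose, the force, the opening and the grip force at its end, in the units of the state.
- ctrl.get_obs(): the state, without advancing time (a new reading comes with each control period).
- ctrl.snapshot(name): name is "scene" or "side" or "wrist"; returns the picture (400x640x3 uint8, red, green, blue); there is no depth.
- ctrl.camera_model(name): a dict with "intrinsics" (3x3 intrinsics, pixels), "R" (3x3) and "t" (3): a world point X has camera coordinates R X + t. Camera axes: x right, y down, z forward; pixel columns grow to the right and rows downward; lengths in m; the calibration is good to about 2 mm. A picture is of the moment at which its call begins: read the wrist's pose just before it. camera_model takes no time and is no camera call; for the wrist camera it gives the pose at the moment of the call.
- ctrl.close_job(): hands the job in; it is judged then, once.
The state is a dict: "clock": time; "joint_pos": joint angles; "qvel": joint speeds; "tau": joint torques, N m; "tool_pos": TCP position; "orientation": TCP orientation; "force": force on the tool from outside, world axes, zero at the start; "moment": the same for the moment, N m; "opening": finger opening in m; "gripper_force": force on a finger pad.
Only numpy, scipy, OpenCV 4.12 (cv2) and the standard library are available. Lean on these libraries where they do the work, as an engineer would, in place of code of your own. Each camera call takes 0.05 s, during which the arm holds its last target. There are 200 camera calls.

TASK

Seat the red combination padlock flat and square in the black nest with its shackle in the open side, and while it sits there turn its dial to the notch where the white line points at the shackle, then pull the shackle fully out. Lift the opened lock out of the nest and hold it level, roughly 8 cm above the steel staple on the yellow case, and finish while still holding it there in the gripper, with its shackle still out and the lock touching nothing else. Leave everything else on the bench where it stands.

Things in the scene. Friction and masses are not known exactly. Their poses are not given: they have to be found in the camera images.
- lock_center (a point): Centre (half-way up) of the body of the loose red combination padlock lying on its back, dial up. Body 60 mm (its x) x 56 mm (its y) x 28 mm high, about 0.4 kg in all. Its own -x points to the side where the steel shackle sticks out, z up. Grasp the body by its two bare sides, 56 mm apart (across its y).
- dial_grip (a point): On the dial's axis, 42 mm above the lock's underside, half-way up the upright grip bar: 36 mm long, 12 wide, 18 high, its top 51 mm above the underside. The bar stands on a 44 mm black disc whose top is 33 mm above the underside. Turns with the dial: x runs along the bar, -x towards the end with the white line.
- dial_body (a joint): Dial turn, rad, counter-clockwise from above positive, limits +-3; starts at 0.95 to 2.3. At 0 the white line on the bar and the orange rim tick point at the shackle and the body's white mark. Ten notches 0.628 rad apart, one at 0; up to 0.05 N m between them; let go, it drops into the nearest. Only in the notch at 0 is the shackle free, else it stops after 2 mm.
- shackle (a joint): How far the shackle is pulled out, m: 0 shut, 0.014 at the stop. Slides straight out along the lock's -x, with about 2.5 N of friction once the dial frees it, and stays where it is left.
- shackle_bow (a point): Middle of the cross bar of the U-shaped steel shackle: round bar 8 mm thick along the lock's y, 16 mm above the lock's underside. Shut, it lies 72 mm from the lock's middle along the lock's -x, with 38 mm free between cross bar and body and 36 mm free between the legs.
- pocket (a point): Middle of the floor of the shaped pocket in the fixed black nest; the floor is 6 mm above the work surface. The pocket takes the lock's body with 1.5 mm to spare on each side. The seated lock's axes run along the pocket's, shackle to the pocket's -x, and lock_center is then 14 mm above this point.
- nest: The fixed black nest, plate 82 x 86 x 6 mm, origin under its centre, axes as pocket. Its grey corner lips stand 9 mm above the pocket floor and flare outwards from 4 mm up. The middle of both y sides is open for fingers (43 mm); the -x side is open in the middle, the shackle's legs passing over its low lips; the +x side has an unbroken lip 19 mm high.
- staple (a point): Top of the small steel staple (arch 26 mm wide) of the hasp on the lid of the fixed yellow case (140 x 160 x 74 mm high); the staple's top is 96 mm above the work surface, 20 mm from the lid's middle towards the case's front (its -x).
- frame: Bystander: loose black rail frame, 100 mm square, 22 mm high; origin at its underside's centre.
- boards: Bystander: loose stack of circuit boards with a copper-coloured edge, 94 mm square, about 23 mm high; origin at its underside's centre.
- jar: Bystander: loose small amber jar with a white cap, 42 mm across, 50 mm high; origin at its underside's centre.
- tape: Bystander: loose yellow roll of tape lying flat, 70 mm across, 19 mm high; origin at its underside's centre.
- driver: Bystander: loose red-handled screwdriver, 170 mm long.
- drive: Bystander: loose flat aluminium-coloured box, 100 x 70 x 12 mm; origin at its underside's centre.
- connector: Bystander: loose blue connector, 30 x 20 x 14 mm; origin at its underside's centre.
- case: The fixed yellow case of the hasp; origin at the centre of its underside, its front is -x.
- lock: The padlock's body; origin at the centre of its underside, axes as lock_center.
Mind the look-alikes: they are no part of the job. There is more than one size of the lock; the job needs the middle-sized. Leave any green look-alike of the nest alone.

How it is judged:
By the outcome, as a careful person would: the job done as asked, in the order asked, and still so for the second after the job is handed in, while the arm keeps its last pose, push and grip.
It also fails if it takes over 72 s, if anything falls off the work surface, if the arm or the gripper's body presses on something with over 40 N, if the wrist force passes 120 N, or if a joint passes its speed limit or range.

## Working session

There is one attempt and no reset: what is moved stays moved. The work goes in short steps, Python scripts to look and compute and a tool call to move; the robot and the scene stay as the last step left them, time stands still between calls to the robot, and variables do not carry over. Pictures are saved under pics/ and viewed, at most 10 in all, crops included, and the job is handed in when it is done.

Besides the shell and the picture viewer there is one more tool, called after "Request:" as a command line: name --argument value ..., lists and objects as JSON in quotes. step_arm: Moves the arm, as the interface text tells. Its arguments: {"type":"object","properties":{"rows":{"type":"array"}},"required":["rows"]}

```bash
mkdir -p pics; ls
python3 - <<'E'
from plant import ctrl
import cv2,numpy as np
o=ctrl.get_obs();print(o)
for n in("scene","side"):
    im=ctrl.snapshot(n);cv2.imwrite(f"pics/{n}0.png",im[:,:,::-1])
    m=ctrl.camera_model(n);print(n,m)
E
```

```text
pics
{'clock': 0.0, 'joint_pos': array([-5.19064289e+01,  2.05909205e+01,  6.34920403e-01, -2.03604918e-02,
       -7.01358079e+01, -1.65068262e+01]), 'qvel': array([ 0.12160411, -0.02978403,  0.05384382, -0.01608418, -0.04598733,
       -0.09577032]), 'tau': array([-1.81974327e-03, -5.82704508e+01,  2.93069905e+01,  6.99784756e+00,
        6.94125876e-03, -1.54709483e-04]), 'tool_pos': array([ 0.2481189 , -0.62717578,  0.19663649]), 'orientation': array([ 1.79906537e+02, -7.73648057e-03, -1.58420182e+02]), 'force': array([-0.40539146, -0.66290696, -0.26197205]), 'moment': array([-0.02131768, -0.05304033, -0.02803142]), 'gripper_force': 0.0, 'opening': 0.08764928564892129}
scene {'intrinsics': array([[447.06646706,   0.        , 311.04010938],
       [  0.        , 447.06646706, 190.14191509],
       [  0.        ,   0.        ,   1.        ]]), 'R': array([[-0.69039217,  0.72338292, -0.00870643],
       [ 0.63017274,  0.59543511, -0.49833659],
       [-0.35530407, -0.34953423, -0.86693993]]), 't': array([ 0.30229002, -0.39772069,  1.82069163])}
side {'intrinsics': array([[449.72753408,   0.        , 312.66159621],
       [  0.        , 449.72753408, 196.0770952 ],
       [  0.        ,   0.        ,   1.        ]]), 'R': array([[ 0.93848744, -0.34515664,  0.01040242],
       [-0.21081834, -0.59655772, -0.77438654],
       [ 0.2734903 ,  0.72455903, -0.63262728]]), 't': array([-0.48058256,  0.25290113,  1.44205946])}
```

View pics/scene0.png

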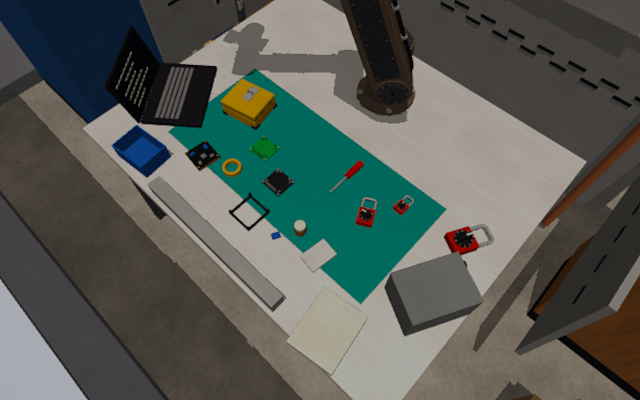

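View pics/side0.png

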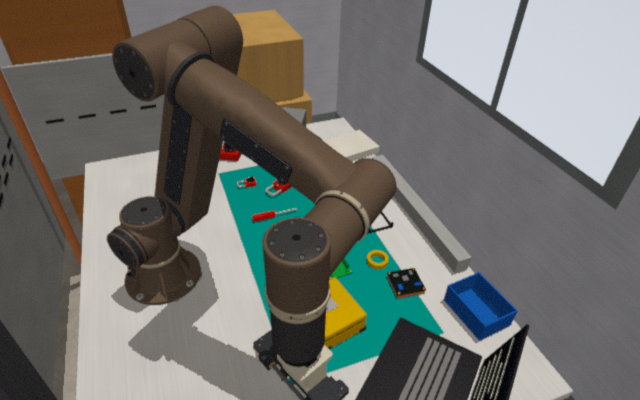

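Scene view: three red locks, at (463,238) large, (403,205) small and (367,212) middle. The middle one fits the description; I'll check its size. The black nest is at (278,181), with its green look-alike at (264,148). The yellow case is at (249,103). In the side view the arm hides the nest.

```bash
cat > h.py <<'E'
from plant import ctrl
import cv2,numpy as np
def ray(m,p):
    d=m["R"].T@np.linalg.inv(m["intrinsics"])@np.array([p[0],p[1],1.]);c=-m["R"].T@m["t"]
    return c,d/np.linalg.norm(d)
def onz(m,p,z):
    c,d=ray(m,p);return c+d*(z-c[2])/d[2]
def tri(rs):
    A=sum(np.eye(3)-np.outer(d,d) for c,d in rs);b=sum((np.eye(3)-np.outer(d,d))@c for c,d in rs)
    x=np.linalg.solve(A,b);return x,[np.linalg.norm(np.cross(x-c,d)) for c,d in rs]
def proj(m,X):
    q=m["intrinsics"]@(m["R"]@np.asarray(X,float)+m["t"]);return q[:2]/q[2]
def snap(n,f=None):
    m=ctrl.camera_model(n);im=ctrl.snapshot(n)[:,:,::-1].copy()
    if f:cv2.imwrite(f"pics/{f}.png",im)
    return m,im
def blobs(im,lo,hi,amin=40):
    h=cv2.cvtColor(im,cv2.COLOR_BGR2HSV);k=cv2.inRange(h,np.array(lo),np.array(hi))
    if lo[0]==0:k|=cv2.inRange(h,np.array([172]+list(lo[1:])),np.array([180]+list(hi[1:])))
    cs,_=cv2.findContours(k,cv2.RETR_EXTERNAL,cv2.CHAIN_APPROX_NONE)
    return sorted([c for c in cs if cv2.contourArea(c)>amin],key=cv2.contourArea,reverse=True)
def rectz(m,c,z):
    P=np.array([onz(m,p,z)[:2] for p in c[:,0,:]],np.float32)
    return cv2.minAreaRect(P)
E
python3 - <<'E'
from h import *
m=ctrl.camera_model("scene");im=cv2.imread("pics/scene0.png")
for nm,lo,hi,z in(("red",(0,150,90),(8,255,255),.028),("yel",(20,150,100),(32,255,255),.074),("blk",(0,0,0),(179,120,50),.01)):
    for c in blobs(im,lo,hi,60):
        x,y,w,h=cv2.boundingRect(c)
        if 100<y+h/2<280 and 180<x<500 or nm=="yel":print(nm,(x,y,w,h),rectz(m,c,z))
print("nest",onz(m,(278,181),.006),"staple",onz(m,(249,95),.096))
a=cv2.resize(im[175:265,335:500],None,fx=4.8,fy=4.8,interpolation=cv2.INTER_CUBIC)
b=cv2.resize(im[70:200,200:300],None,fx=4.5,fy=4.5,interpolation=cv2.INTER_CUBIC)
cv2.imwrite("pics/locks.png",a);cv2.imwrite("pics/nest.png",b)
E
```

```text
red (446, 227, 33, 26) ((0.3463992476463318, 0.5972648859024048), (0.07747435569763184, 0.08291973173618317), 60.69049835205078)
red (345, 161, 18, 17) ((0.3812355399131775, 0.1590028554201126), (0.02418372593820095, 0.08570515364408493), 88.35365295410156)
red (356, 207, 19, 20) ((0.49814483523368835, 0.31149911880493164), (0.06342950463294983, 0.05429204925894737), 27.39460563659668)
yel (221, 79, 53, 40) ((0.4428139328956604, -0.33337563276290894), (0.14145304262638092, 0.15889018774032593), 11.826691627502441)
yel (222, 159, 19, 16) ((0.6923491954803467, -0.14185801148414612), (0.06227348372340202, 0.06402291357517242), 43.352027893066406)
blk (264, 170, 27, 26) ((0.5998020172119141, -0.01027674600481987), (0.08386103063821793, 0.07880605012178421), 88.47724914550781)
blk (189, 144, 28, 23) ((0.7121027112007141, -0.2998919188976288), (0.08831226825714111, 0.09010571241378784), 83.25511169433594)
blk (454, 231, 18, 16) ((0.32879573106765747, 0.5951520204544067), (0.053739696741104126, 0.05385313183069229), 65.00022888183594)
blk (360, 210, 12, 10) ((0.4860903024673462, 0.3034358620643616), (0.03486230969429016, 0.03634360432624817), 52.57489776611328)
nest [ 0.5961348  -0.01317439  0.006     ] staple [ 0.43947761 -0.32225722  0.096     ]
```

View pics/locks.png

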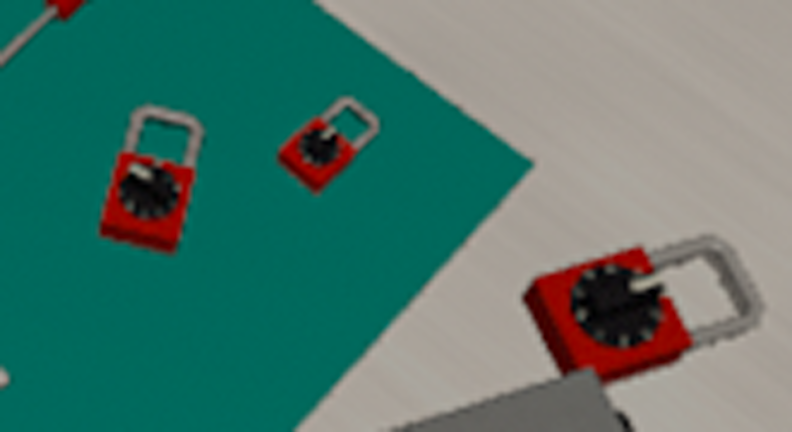

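The crop confirms it: the lock at pixel (367,212) is the middle one. Its body measures 63 x 54 mm on the 28 mm plane, its shackle points up the image to (370,199), and the white line points up-left. The small lock and the large (77 x 83 mm) lock are look-alikes. The nest is near (0.60,-0.01), so I'll go above it and look.

Request:
step_arm --rows '[[0,[18,31,8],[0,0,0]],[0,[36,62,16],[0,0,0]],[0,[54,93,24],[0,0,0]],[0,[72,124,32],[0,0,0]],[0,[88,154,38],[0,0,0]]]'

```text
clock: 0.52
tool_pos: [0.3369, -0.4721, 0.2358]
orientation: [180.0, -0.0, -158.4]
force: [0.5, -0.4, 0.1]
opening: 0.0877
gripper_force: 0.0
```

Request:
step_arm --rows '[[0,[18,31,8],[0,0,0]],[0,[36,62,16],[0,0,0]],[0,[54,93,24],[0,0,0]],[0,[72,124,32],[0,0,0]],[0,[88,154,38],[0,0,0]]]'

```text
clock: 0.93
tool_pos: [0.425, -0.3179, 0.2741]
orientation: [-180.0, 0.0, -158.4]
force: [1.3, 0.6, 0.2]
opening: 0.0879
gripper_force: 0.0
```

Request:
step_arm --rows '[[0,[18,31,8],[0,0,0]],[0,[36,62,16],[0,0,0]],[0,[54,93,24],[0,0,0]],[0,[72,124,32],[0,0,0]],[0,[88,154,38],[0,0,0]]]'

```text
clock: 1.35
tool_pos: [0.513, -0.1638, 0.3121]
orientation: [-180.0, 0.0, -158.4]
force: [1.1, -1.6, 0.4]
opening: 0.0876
gripper_force: 0.0
```

Request:
step_arm --rows '[[0,[15,28,8],[0,0,0]],[0,[30,56,16],[0,0,0]],[0,[45,84,24],[0,0,0]],[0,[60,112,32],[0,0,0]],[0,[60,112,32],[0,0,0]]]'

```text
clock: 1.77
tool_pos: [0.5747, -0.0497, 0.3438]
orientation: [180.0, 0.0, -158.2]
force: [0.2, -0.6, 0.1]
opening: 0.0872
gripper_force: 0.0
```

Run:
```python
from h import *
o=ctrl.get_obs();print(o["clock"],o["tool_pos"],o["orientation"])
m,im=snap("wrist","w1");print(m)
print(proj(m,(.6,-.01,.006)))
m,im=snap("side","s1")
```

```text
1.7667 [ 0.57466877 -0.04968947  0.34382081] [ 1.79992696e+02  4.93732690e-02 -1.58237606e+02]
{'intrinsics': array([[310.98647236,   0.        , 322.51604651],
       [  0.        , 310.98647236, 193.94722066],
       [  0.        ,   0.        ,   1.        ]]), 'R': array([[-3.70542699e-01,  9.28815306e-01,  4.85315291e-04],
       [ 8.89747442e-01,  3.54806874e-01,  2.87161228e-01],
       [ 2.66547551e-01,  1.06837305e-01, -9.57882140e-01]]), 't': array([ 0.25759404, -0.57166401,  0.38298225])}
[337.58877896 170.9518548 ]
```

View pics/w1.png

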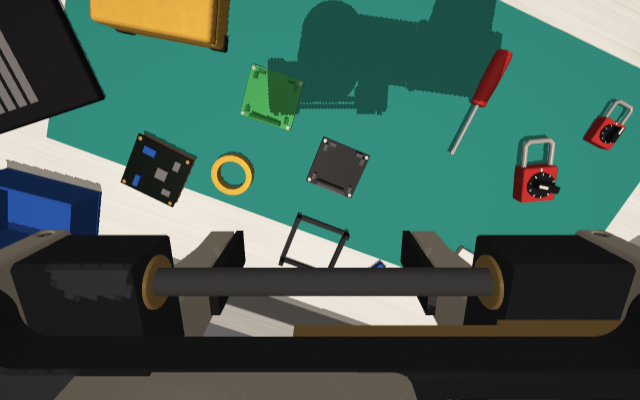

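The wrist view shows the nest at (338,167), the lock at (537,183) with its shackle up-image, and the green nest at (271,97). I'll enlarge the nest and the lock, and measure both.

Run:
```python
from h import *
im=cv2.imread("pics/w1.png");s=cv2.imread("pics/s1.png")
a=cv2.resize(im[125:215,295:380],(400,424),interpolation=cv2.INTER_CUBIC)
b=cv2.resize(im[125:215,495:580],(400,424),interpolation=cv2.INTER_CUBIC)
cv2.imwrite("pics/c1.png",np.hstack([a,b]))
m=dict(ctrl.camera_model("wrist"));ms=ctrl.camera_model("scene");ss=cv2.imread("pics/scene0.png");md=ctrl.camera_model("side")
for n,mm,i in(("w",m,im),("sc",ms,ss),("side",md,s)):
    for c in blobs(i,(0,150,70),(8,255,255),60):print("red",n,cv2.boundingRect(c),rectz(mm,c,.028))
for n,mm,i in(("w",m,im),("sc",ms,ss)):
    for c in blobs(i,(0,0,0),(179,120,95 if n=="w" else 50),60):
        r=rectz(mm,c,.006)
        if np.hypot(r[0][0]-.6,r[0][1]+.01)<.04:print("nest",n,r)
print("nest in side",proj(md,(.6,-.01,.006)),"lock in side",proj(md,(.49,.31,.028)))
```

```text
red w (471, 50, 41, 57) ((0.3744155466556549, 0.1454467475414276), (0.025648746639490128, 0.08495122939348221), 89.646728515625)
red w (513, 164, 44, 38) ((0.49052339792251587, 0.2971075773239136), (0.06324958801269531, 0.06827960163354874), 26.51055908203125)
red w (583, 117, 33, 33) ((0.37879353761672974, 0.3540564477443695), (0.04969184100627899, 0.04341573268175125), 87.80500793457031)
red sc (446, 227, 33, 28) ((0.34775876998901367, 0.5996865630149841), (0.08302892744541168, 0.08291973918676376), 60.690513610839844)
red sc (356, 207, 19, 20) ((0.49979954957962036, 0.31227371096611023), (0.06727705895900726, 0.054215606302022934), 27.765169143676758)
red sc (345, 161, 18, 18) ((0.3827708661556244, 0.15926243364810944), (0.02481694333255291, 0.0887802466750145), 88.47987365722656)
red sc (393, 200, 16, 15) ((0.3887467682361603, 0.3748822808265686), (0.03900100663304329, 0.04498162120580673), 88.76959991455078)
red side (219, 145, 23, 16) ((0.34647518396377563, 0.5825259685516357), (0.11683042347431183, 0.09061357378959656), 68.35576629638672)
red side (253, 211, 22, 11) ((0.3728165924549103, 0.13598737120628357), (0.03136422112584114, 0.08264736831188202), 89.21440887451172)
red side (273, 180, 19, 13) ((0.48964184522628784, 0.2924565076828003), (0.07427352666854858, 0.06937845796346664), 28.63238525390625)
nest w ((0.5924322009086609, -0.01573079451918602), (0.08532502502202988, 0.0811530128121376), 89.4768295288086)
nest sc ((0.598326563835144, -0.01221376284956932), (0.08410535752773285, 0.07903561741113663), 88.47726440429688)
nest in side [336.91525644 232.08924385] lock in side [280.51902048 181.69576452]
```

View pics/c1.png

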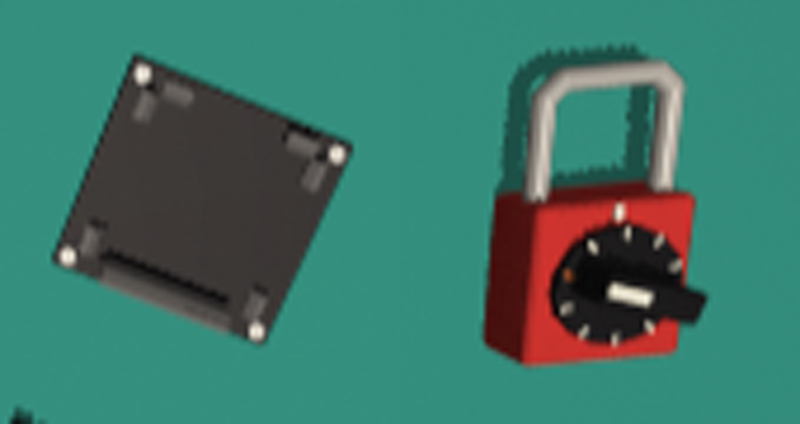

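Nest crop: the unbroken lip is at the bottom edge of the crop, so pocket +x is roughly world +x (yaw about -1°). Lock crop: the shackle is up, so lock x is at a yaw of about 27°. The orange tick points left, a dial angle of about +1.3 to 1.6 rad. I'll go close above the lock.

Request:
step_arm --rows '[[0,[-12,34,-15],[0,0,0.02]],[0,[-24,68,-29],[0,0,0.04]],[0,[-36,102,-43],[0,0,0.06]],[0,[-48,136,-57],[0,0,0.08]],[0,[-60,170,-72],[0,0,0.09]]]'

```text
clock: 2.28
tool_pos: [0.5112, 0.1163, 0.271]
orientation: [-180.0, 0.0, -153.3]
force: [0.9, 0.6, 0.5]
opening: 0.0877
gripper_force: 0.0
```

Request:
step_arm --rows '[[0,[-12,34,-15],[0,0,0]],[0,[-24,68,-29],[0,0,0]],[0,[-36,102,-43],[0,0,0]],[0,[-48,136,-57],[0,0,0]],[0,[-60,165,-72],[0,0,0]]]'

```text
clock: 2.7
tool_pos: [0.4516, 0.282, 0.199]
orientation: [180.0, 0.0, -153.3]
force: [-0.4, -0.3, -0.0]
opening: 0.088
gripper_force: 0.0
```

Request:
step_arm --rows '[[0,[0,0,0],[0,0,0]],[0,[0,0,0],[0,0,0]],[0,[0,0,0],[0,0,0]],[0,[0,0,0],[0,0,0]],[0,[0,0,0],[0,0,0]]]'

```text
clock: 3.12
tool_pos: [0.453, 0.2804, 0.2002]
orientation: [180.0, 0.1, -153.4]
force: [-0.5, -0.6, -0.1]
opening: 0.0879
gripper_force: 0.0
```

Run:
```python
from h import *
import pickle
o=ctrl.get_obs();print(o["clock"],o["tool_pos"],o["orientation"])
m,im=snap("wrist","w2");pickle.dump(m,open("m2.pkl","wb"))
for c in blobs(im,(0,150,50),(8,255,255),300):print(cv2.boundingRect(c),rectz(m,c,.028))
print(proj(m,(.49,.30,.028)))
```

```text
3.1167 [0.45303508 0.28036941 0.20020796] [ 1.79978155e+02  6.10249278e-02 -1.53355346e+02]
(536, 162, 96, 74) ((0.34159228205680847, 0.582365870475769), (0.0754840299487114, 0.09862013161182404), 60.99808883666992)
(306, 181, 45, 50) ((0.48974528908729553, 0.3077581822872162), (0.06306891143321991, 0.05394010618329048), 28.09173583984375)
(229, 12, 48, 82) ((0.37409013509750366, 0.1584697663784027), (0.025178274139761925, 0.08273258805274963), 89.94517517089844)
(395, 123, 48, 46) ((0.37752214074134827, 0.36727920174598694), (0.041328154504299164, 0.04016409069299698), 86.9917984008789)
[322.10879585 203.20787769]
```

View pics/w2.png

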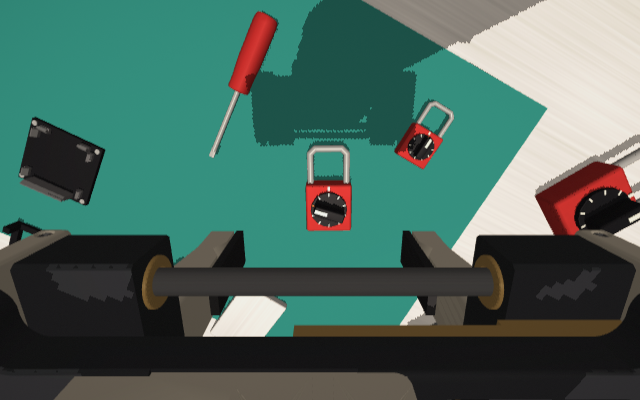

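w2: the lock body fills x 306–351, y 181–231, with the tick at left and the shackle up at (329,148). Nothing stands next to its sides. The far top edge puts its centre at about (0.491,0.3085), yaw 28°. I'll go lower for a second view and triangulate.

Request:
step_arm --rows '[[0,[5,5,-20],[0,0,0.02]],[0,[10,10,-40],[0,0,0.02]],[0,[15,14,-60],[0,0,0.02]],[0,[20,19,-80],[0,0,0.02]],[0,[20,19,-80],[0,0,0.02]]]'

```text
clock: 3.58
tool_pos: [0.4716, 0.2987, 0.116]
orientation: [-179.9, -0.3, -152.2]
force: [-0.7, -0.0, 0.1]
opening: 0.0879
gripper_force: 0.0
```

Run:
```python
from h import *
import pickle
o=ctrl.get_obs();print(o["clock"],o["tool_pos"],o["orientation"])
m2=pickle.load(open("m2.pkl","rb"));i2=cv2.imread("pics/w2.png")
m3,i3=snap("wrist","w3")
def corners(m,im):
    for c in blobs(im,(0,150,50),(8,255,255),300):
        r=rectz(m,c,.028)
        if np.hypot(r[0][0]-.49,r[0][1]-.308)<.03:
            print(cv2.boundingRect(c),r)
            b=cv2.boxPoints(cv2.minAreaRect(c));x0=c[:,0,0];y0=c[:,0,1];p=c[:,0,:].astype(float)
            # bottom-left, bottom-right (far edge, +x) corners
            return p[np.argmax(-p[:,0]+p[:,1])],p[np.argmax(p[:,0]+p[:,1])]
def white(m,im):  # grey/white dial features + orange tick
    return blobs(im,(9,120,100),(22,255,255),3)
a=corners(m2,i2);b=corners(m3,i3);print(a,b)
for p,q in zip(a,b):print(tri([ray(m2,p),ray(m3,q)]),onz(m3,q,.028))
for c in white(m3,i3):print("or",cv2.boundingRect(c))
```

```text
3.5833 [0.47164462 0.29870103 0.11604629] [-179.92401166   -0.28670384 -152.21394767]
(306, 181, 45, 50) ((0.48974528908729553, 0.3077581822872162), (0.06306891143321991, 0.05394010618329048), 28.09173583984375)
(292, 178, 60, 64) ((0.48974692821502686, 0.3083331286907196), (0.06251640617847443, 0.054928433150053024), 27.787870407104492)
(array([307., 228.]), array([349., 229.])) (array([293., 239.]), array([347., 241.]))
(array([0.52319073, 0.29630913, 0.03903104]), [np.float64(0.00014223261526302686), np.float64(0.00014223261526283892)]) [0.52826495 0.29777641 0.028     ]
(array([0.50239566, 0.34253318, 0.03684895]), [np.float64(0.0002748786363034368), np.float64(0.0002748786363034708)]) [0.50581344 0.34487094 0.028     ]
or (493, 260, 11, 49)
or (142, 260, 11, 49)
or (299, 208, 4, 4)
```

Both views give the same centre on the 28 mm plane: (0.4905,0.308), size 62.5 x 55 mm, yaw 27.9°. I'll descend and grip.

Request:
step_arm --rows '[[0,[18,8,-10],[0,0,0]],[0,[18,8,-35],[0,0,0]],[0,[18,8,-60],[0,0,0]],[0,[18,8,-80],[0,0,0]],[0,[18,8,-90],[0,0,0]]]'

```text
clock: 4.05
tool_pos: [0.49, 0.3075, 0.0288]
orientation: [-180.0, -0.1, -152.2]
force: [1.1, 0.1, 0.1]
opening: 0.0881
gripper_force: 0.0
```

Request:
step_arm --rows '[[0,[0,0,-8],[0,0,0]],[0,[0,0,-16],[0,0,0]],[0,[0,0,-22],[0,0,0]],[0,[0,0,-26],[0,0,0]],[0,[0,0,-26],[0,0,0]]]'

```text
clock: 4.47
tool_pos: [0.4903, 0.3084, 0.0034]
orientation: [-180.0, -0.0, -152.1]
force: [0.5, -0.2, -0.4]
opening: 0.0878
gripper_force: 0.0
```

Request:
step_arm --rows '[[0.5,[0,0,0],[0,0,0]],[1,[0,0,0],[0,0,0]],[1,[0,0,0],[0,0,0]],[1,[0,0,0],[0,0,0]],[1,[0,0,0],[0,0,0]]]'

```text
clock: 4.88
tool_pos: [0.4905, 0.3085, 0.0039]
orientation: [180.0, 0.0, -152.1]
force: [0.3, 0.9, -0.1]
opening: 0.0598
gripper_force: 0.0
```

Request:
step_arm --rows '[[1,[0,0,0],[0,0,0]],[1,[0,0,0],[0,0,0]],[1,[0,0,0],[0,0,0]],[1,[0,0,0],[0,0,0]],[1,[0,0,0],[0,0,0]]]'

```text
clock: 5.3
tool_pos: [0.4907, 0.3083, 0.0045]
orientation: [-180.0, 0.0, -152.1]
force: [-1.6, -2.0, 7.5]
opening: 0.036
gripper_force: 32.6
```

The opening is 36 mm, not 56 mm. I'll look before doing anything else.

Run:
```python
from h import *
o=ctrl.get_obs();print(o["opening"],o["gripper_force"],o["force"])
m,im=snap("wrist","w4");ms,sc=snap("scene","sc4");md,sd=snap("side","sd4")
p=proj(ms,(.49,.308,.03)).astype(int);q=proj(md,(.49,.308,.03)).astype(int);print(p,q)
f=lambda i,p:cv2.resize(i[p[1]-35:p[1]+35,p[0]-50:p[0]+50],(400,280),interpolation=cv2.INTER_CUBIC)
cv2.imwrite("pics/c4.png",np.hstack([np.vstack([f(sc,p),f(sd,q)]),cv2.resize(im[100:350,220:420],(400,560))]))
```

```text
0.036015291547626886 32.615142837166786 [-1.62999032 -2.04859766  7.49346116]
[366 213] [280 181]
```

View pics/c4.png

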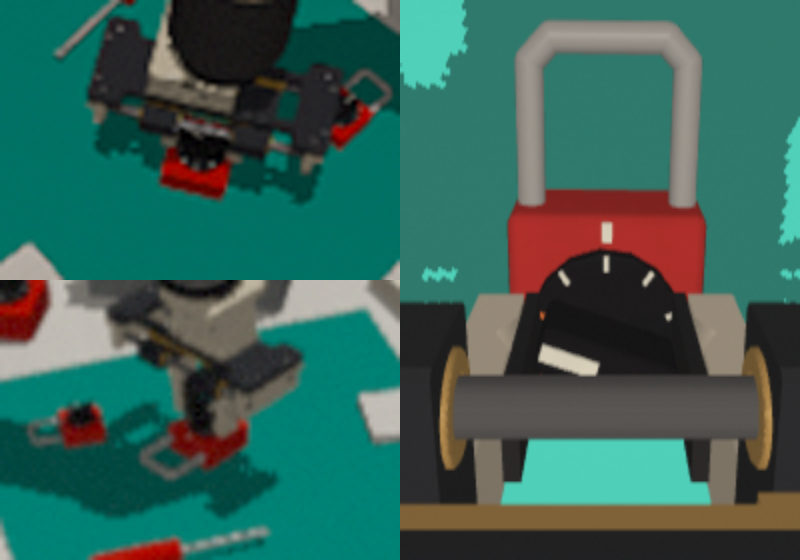

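Run:
```python
from h import *
w4=cv2.imread("pics/w4.png");w3=cv2.imread("pics/w3.png")
f=lambda i:cv2.resize(i[195:295,225:425],(800,400),interpolation=cv2.INTER_CUBIC)
g=lambda i:cv2.convertScaleAbs(i[:280],alpha=1.6,beta=20)
cv2.imwrite("pics/c5.png",np.vstack([g(f(w4)),g(f(w3))]))
m=ctrl.camera_model("wrist");T=ctrl.get_obs()["tool_pos"];c=-m["R"].T@m["t"];print("cam-tcp",c-T)
y=np.array([np.cos(np.radians(117.9)),np.sin(np.radians(117.9)),0])
for z in(0,.019,.03):print(z,[proj(m,T+[0,0,z]+s*y).round() for s in(-.018,.018)])
```

```text
cam-tcp [-0.06916063 -0.03514825  0.18708394]
0 [array([293., 226.]), array([348., 226.])]
0.019 [array([290., 238.]), array([351., 238.])]
0.03 [array([288., 247.]), array([353., 247.])]
```

View pics/c5.png

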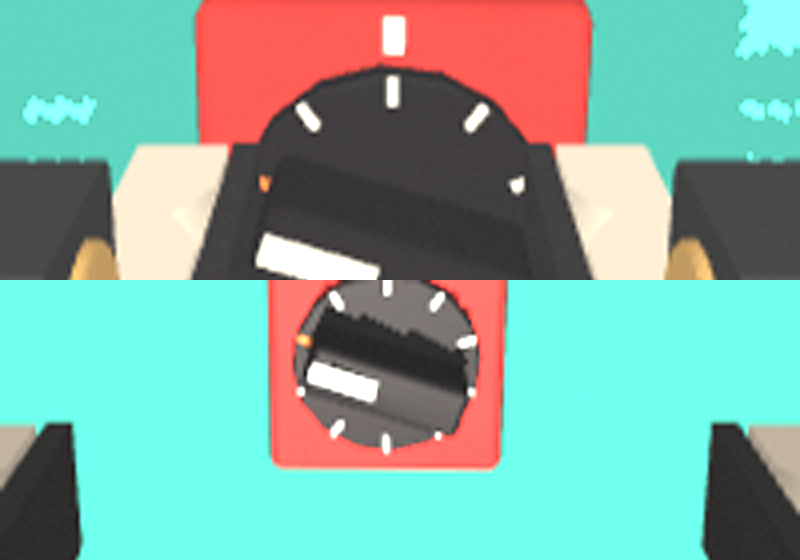

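The crop shows the fingertips sitting over the dial disc: they appear at row 231 in both views, about 0.17 m deep. The real tips are therefore about 26–30 mm behind the stated TCP. The pads have closed on the bar's diagonal (38 mm) and the lock hasn't moved. I'll open, then go down in small steps watching the force.

Request:
step_arm --rows '[[0,[0,0,0],[0,0,0]],[0,[0,0,0],[0,0,0]],[0,[0,0,0],[0,0,0]],[0,[0,0,0],[0,0,0]],[0,[0,0,0],[0,0,0]]]'

```text
clock: 5.87
tool_pos: [0.4902, 0.3082, 0.0033]
orientation: [-180.0, -0.0, -152.1]
force: [0.2, 0.1, 0.3]
opening: 0.0638
gripper_force: 0.0
```

Request:
step_arm --rows '[[0,[0,0,0],[0,0,0]],[0,[0,0,0],[0,0,0]],[0,[0,0,0],[0,0,0]],[0,[0,0,0],[0,0,0]],[0,[0,0,-1],[0,0,0]]]'

```text
clock: 6.28
tool_pos: [0.4904, 0.3085, 0.0027]
orientation: [180.0, 0.0, -152.1]
force: [0.4, -0.3, -0.0]
opening: 0.0871
gripper_force: 0.0
```

Request:
step_arm --rows '[[0,[0,0,-1],[0,0,0]],[0,[0,0,-2],[0,0,0]],[0,[0,0,-3],[0,0,0]],[0,[0,0,-4],[0,0,0]],[0,[0,0,-4],[0,0,0]]]'

```text
clock: 6.7
tool_pos: [0.4902, 0.3083, -0.0017]
orientation: [-180.0, -0.0, -152.1]
force: [0.5, 0.1, -1.1]
opening: 0.0876
gripper_force: 0.0
```

Run:
```python
from h import *
o=ctrl.get_obs();print(o["clock"],o["tool_pos"],o["force"],o["opening"])
m4,w4=snap("wrist","w5")
# finger tip rows: look at pads' top row in open state
cols=w4[215:260,232:246,:].max(axis=2);print(cols[::3])
```

```text
6.7 [ 0.49022854  0.30825047 -0.00169391] [ 0.49677559  0.12249252 -1.12694526] 0.08761779812678999
[[112 112 112 112 112 112 113 113 113 113 113 112 113 113]
 [112 112 112 112 113 112 112 113 113 112 112 113 112 113]
 [113 113 112 112 113 112 113 113 112 112 112 112 113 112]
 [113 112 112 113 113 113 113 113 112 113 113 113 112 113]
 [112 113 112 112 112 112 113 112 113 113 112 113 113 112]
 [112 113 113 112  92  80  79  79  79  79  78 100 112 112]
 [127 116  85  29  27  26  27  27  26  24  24  78 112 113]
 [ 87  30  27  27  27  28  27  26  23  23  23  67 112 113]
 [ 28  27  27  26  27  25  23  23  23  23  23  44 112 112]
 [ 28  26  28  26  23  23  22  23  24  22  24  23 111 112]
 [ 27  25  23  23  23  23  23  23  23  23  23  22  89 112]
 [ 25  23  23  23  25  23  23  24  24  23  24  24  67 112]
 [ 23  24  23  23  23  24  24  24  24  23  24  24  44 112]
 [ 23  23  24  23  24  24  23  23  22  23  24  24  22 192]
 [ 23  25  24  24  23  23  23  22  23  24  24  24  24 150]]
```

TCP is at -1.7 mm with no contact, which confirms the offset. I'll keep descending slowly.

Request:
step_arm --rows '[[0,[0,0,-1],[0,0,0]],[0,[0,0,-2],[0,0,0]],[0,[0,0,-3],[0,0,0]],[0,[0,0,-5],[0,0,0]],[0,[0,0,-7],[0,0,0]]]'

```text
clock: 7.17
tool_pos: [0.4903, 0.3084, -0.0086]
orientation: [180.0, 0.0, -152.1]
force: [-0.1, -0.6, -0.1]
opening: 0.0877
gripper_force: 0.0
```

Request:
step_arm --rows '[[0,[0,0,-1],[0,0,0]],[0,[0,0,-2],[0,0,0]],[0,[0,0,-3],[0,0,0]],[0,[0,0,-4],[0,0,0]],[0,[0,0,-4],[0,0,0]]]'

```text
clock: 7.58
tool_pos: [0.4902, 0.3083, -0.0127]
orientation: [-180.0, -0.0, -152.1]
force: [-0.7, 0.2, -1.0]
opening: 0.0875
gripper_force: 0.0
```

Request:
step_arm --rows '[[0,[0,0,-0.5],[0,0,0]],[0,[0,0,-1],[0,0,0]],[0,[0,0,-1.5],[0,0,0]],[0,[0,0,-2],[0,0,0]],[0,[0,0,-2],[0,0,0]]]'

```text
clock: 8.0
tool_pos: [0.4903, 0.3083, -0.0145]
orientation: [-180.0, -0.0, -152.1]
force: [-0.6, -0.4, 0.2]
opening: 0.0877
gripper_force: 0.0
```

Request:
step_arm --rows '[[1,[0,0,0],[0,0,0]],[1,[0,0,0],[0,0,0]],[1,[0,0,0],[0,0,0]],[1,[0,0,0],[0,0,0]],[1,[0,0,0],[0,0,0]]]'

```text
clock: 8.42
tool_pos: [0.4904, 0.3084, -0.0144]
orientation: [180.0, 0.0, -152.1]
force: [-0.1, -0.7, -0.4]
opening: 0.0597
gripper_force: 0.0
```

Request:
step_arm --rows '[[1,[0,0,0],[0,0,0]],[1,[0,0,0],[0,0,0]],[1,[0,0,0],[0,0,0]],[1,[0,0,0],[0,0,0]],[1,[0,0,0],[0,0,0]]]'

```text
clock: 8.83
tool_pos: [0.4904, 0.3083, -0.0144]
orientation: [-180.0, -0.0, -152.1]
force: [1.0, -0.6, 0.1]
opening: 0.056
gripper_force: 30.0
```

The grip is at 56.0 mm with 30 N, so the body is held. I'll lift, turn and travel to a viewing place beside the nest.

Request:
step_arm --rows '[[1,[0,0,10],[0,0,0]],[1,[0,0,35],[0,0,0]],[1,[0,0,65],[0,0,0]],[1,[0,0,95],[0,0,0]],[1,[0,0,120],[0,0,0]]]'

```text
clock: 9.25
tool_pos: [0.4901, 0.3081, 0.1077]
orientation: [180.0, -0.0, -152.1]
force: [0.2, 0.2, -4.1]
opening: 0.056
gripper_force: 30.0
```

Request:
step_arm --rows '[[1,[14,-22,0],[0,0,-0.05]],[1,[28,-44,0],[0,0,-0.1]],[1,[42,-66,0],[0,0,-0.15]],[1,[56,-88,0],[0,0,-0.2]],[1,[70,-109,0],[0,0,-0.25]]]'

```text
clock: 9.67
tool_pos: [0.56, 0.198, 0.1057]
orientation: [180.0, -0.1, -166.6]
force: [0.4, 0.5, -5.3]
opening: 0.0557
gripper_force: 30.0
```

Request:
step_arm --rows '[[1,[14,-22,0],[0,0,-0.05]],[1,[28,-44,0],[0,0,-0.1]],[1,[42,-66,0],[0,0,-0.15]],[1,[56,-88,0],[0,0,-0.2]],[1,[70,-109,0],[0,0,-0.25]]]'

```text
clock: 10.08
tool_pos: [0.63, 0.089, 0.1054]
orientation: [-180.0, -0.1, 179.1]
force: [0.2, 0.4, -5.4]
opening: 0.0556
gripper_force: 30.0
```

Request:
step_arm --rows '[[1,[0,0,0],[0,0,0]],[1,[0,0,0],[0,0,0]],[1,[0,0,0],[0,0,0]],[1,[0,0,0],[0,0,0]],[1,[0,0,0],[0,0,0]]]'

```text
clock: 10.5
tool_pos: [0.6298, 0.0911, 0.1057]
orientation: [180.0, -0.0, 179.3]
force: [-0.2, 0.6, -4.3]
opening: 0.0556
gripper_force: 30.0
```

```bash
cat > nest.py <<'E'
from h import *
import pickle,sys
def dots(m,im):
    # 4 white corner dots of the nest plate near (.6,-.012)
    g=im.min(axis=2);out=[]
    p=proj(m,(.597,-.013,.01));S=55
    x0,y0=max(0,int(p[0]-S-15)),max(0,int(p[1]-S-15))
    w=g[y0:int(p[1])+S+15,x0:int(p[0])+S+15]
    k=(w>150).astype(np.uint8);n,l,st,ce=cv2.connectedComponentsWithStats(k)
    for i in range(1,n):
        if 4<=st[i,4]<=150:out.append((round(ce[i][0]+x0,1),round(ce[i][1]+y0,1),int(st[i,4])))
    return p,out
if __name__=="__main__":
    o=ctrl.get_obs();print(o["tool_pos"],o["orientation"],o["opening"],o["gripper_force"],o["force"])
    m,im=snap("wrist",sys.argv[1]);pickle.dump(m,open(sys.argv[1]+".pkl","wb"))
    p,d=dots(m,im);print(p)
    for q in d:print(q,onz(m,q,.006).round(4))
E
python3 nest.py n1
```

```text
[0.62982553 0.09114665 0.1056636 ] [ 1.79992447e+02 -1.15909952e-02  1.79317540e+02] 0.05562726761968801 29.97185468673706 [-0.17557747  0.64286169 -4.32319171]
[206.78698779 154.17741605]
(np.float64(161.5), np.float64(112.4), 37) [ 0.5597 -0.0505  0.006 ]
(np.float64(252.5), np.float64(190.0), 32) [0.6327 0.0252 0.006 ]
(np.float64(172.9), np.float64(190.4), 29) [ 0.6321 -0.0511  0.006 ]
```

Request:
step_arm --rows '[[1,[0,-38,0],[0,0,0]],[1,[0,-76,0],[0,0,0]],[1,[0,-114,0],[0,0,0]],[1,[0,-152,0],[0,0,0]],[1,[0,-190,0],[0,0,0]]]'

```text
clock: 10.97
tool_pos: [0.6301, -0.1003, 0.1059]
orientation: [180.0, 0.0, 179.4]
force: [0.6, -0.4, -4.6]
opening: 0.0552
gripper_force: 30.0
```

Request:
step_arm --rows '[[1,[0,0,0],[0,0,0]],[1,[0,0,0],[0,0,0]],[1,[0,0,0],[0,0,0]],[1,[0,0,0],[0,0,0]],[1,[0,0,0],[0,0,0]]]'

```text
clock: 11.38
tool_pos: [0.6305, -0.0983, 0.1056]
orientation: [180.0, 0.0, 179.3]
force: [0.0, -0.2, -4.5]
opening: 0.0559
gripper_force: 30.0
```

```bash
python3 nest.py n2
python3 - <<'E'
from h import *
import pickle
m=pickle.load(open("n2.pkl","rb"));im=cv2.imread("pics/n2.png")
T=ctrl.get_obs()["tool_pos"]
for dy in(-.022,0.,.022):
    p=proj(m,T+[-.03,dy,.0424]);q=proj(m,T+[-.03,dy,.0144]);print(dy,"top edge",p.round(1),"bottom",q.round(1))
    c=int(round(p[0]));print(im[int(q[1])-8:int(p[1])+10,c,2],"from row",int(q[1])-8)
p1=np.array([[161.5,112.4],[252.5,190.0],[172.9,190.4]]);m1=pickle.load(open("n1.pkl","rb"))
from nest import dots
_,d=dots(m,im)
for a in p1:
    X1=onz(m1,a,.006)
    b=min(d,key=lambda b:np.linalg.norm(onz(m,b,.006)-X1));print(tri([ray(m1,a),ray(m,b)])[0].round(4))
for c in blobs(im,(0,150,40),(8,255,255),200):print(cv2.boundingRect(c))
E
```

```text
[ 0.63047337 -0.0982605   0.10564495] [1.79992397e+02 7.33204696e-03 1.79346649e+02] 0.05588756100868286 29.971819818019867 [ 0.00958588 -0.18651858 -4.54375666]
[414.24502823 150.92375416]
(np.float64(460.5), np.float64(108.8), 37) [0.5605 0.0266 0.006 ]
(np.float64(373.4), np.float64(187.2), 9) [ 0.632  -0.0484  0.006 ]
(np.float64(451.3), np.float64(187.0), 34) [0.6327 0.0261 0.006 ]
-0.022 top edge [274.4 203.9] bottom [281.6 188.5]
[120 121 121 121 120 119 119 118 118 118 118 119 118 117 116 108 101 100
 107 110 111 113 117 120 121 122 131 144 156 161 163 164 165] from row 180
0.0 top edge [319.2 203.4] bottom [319.7 188.1]
[ 44  43  44  44  44  44  44  44  44  44  44  44  63  88 108 116 116 117
 117 118 118 119 120 120 119 120 126 137 150 158 160 162 163] from row 180
0.022 top edge [364.1 202.9] bottom [357.9 187.6]
[144 144 144 144 145 146 146 146 146 146 145 145 146 146 146 146 146 147
 147 147 147 147 146 146 131 118 119 122 132 144 155 159 160] from row 179
[ 0.5889 -0.0449  0.0462]
[0.6323 0.0256 0.0074]
[ 0.6309 -0.049   0.0102]
(268, 194, 111, 74)
(272, 296, 101, 13)
```

Run:
```python
from h import *
import pickle
T=np.array([.63047,-.09826,.10564]);m1=None
for n,T in(("n2",T),("n1",np.array([.62983,.09115,.10566]))):
    m=pickle.load(open(n+".pkl","rb"));im=cv2.imread(f"pics/{n}.png")
    h=cv2.cvtColor(im,cv2.COLOR_BGR2HSV)
    for z,x in((.0424,-.0285),(.0284,-.03)):
        a,b=proj(m,T+[x,-.028,z]),proj(m,T+[x,.028,z])
        r=int(round(a[1]))+3;k=np.where((h[r,:,1]>150)&((h[r,:,0]<9)|(h[r,:,0]>171)))[0];k=k[(k>240)&(k<400)]
        print(n,r,"exp",a[0].round(1),b[0].round(1),"got",k.min(),k.max())
```

```text
n2 210 exp 262.4 376.3 got 269 377
n2 199 exp 267.1 372.1 got 290 356
n1 210 exp 262.4 376.3 got 269 377
n1 199 exp 267.1 372.1 got 290 356
```

Averaged over both views, the nest centre is (0.5963,-0.0123), yaw -0.5°, with the dots about 7–10 mm high, which is plausible. In the same camera the held lock appears about 1.7 mm to +x and +y of the TCP, so TCP should go to about (0.5946,-0.0140). I'll go low above the nest and check the lock against the nest dots.

Request:
step_arm --rows '[[1,[-9,21,-5],[0,0,0]],[1,[-18,42,-15],[0,0,0]],[1,[-27,63,-25],[0,0,0]],[1,[-36,84.5,-40],[0,0,0]],[1,[-36,84.5,-55],[0,0,0]]]'

```text
clock: 11.85
tool_pos: [0.5934, -0.0113, 0.0508]
orientation: [179.9, 0.1, 179.4]
force: [-0.6, -0.5, -4.8]
opening: 0.0559
gripper_force: 30.0
```

Request:
step_arm --rows '[[1,[0,0,-12],[0,0,0]],[1,[0,0,-24],[0,0,0]],[1,[0,0,-32],[0,0,0]],[1,[0,0,-32],[0,0,0]],[1,[0,0,-32],[0,0,0]]]'

```text
clock: 12.27
tool_pos: [0.5943, -0.0148, 0.0185]
orientation: [-180.0, -0.0, 179.3]
force: [0.9, -0.5, -3.1]
opening: 0.0558
gripper_force: 30.0
```

```bash
python3 nest.py n3
python3 - <<'E'
from h import *
import pickle
m=pickle.load(open("n3.pkl","rb"));im=cv2.imread("pics/n3.png");T=ctrl.get_obs()["tool_pos"]
for q in((.5597,-.0505,.006),(.5605,.0266,.006)):print("exp dot",proj(m,q).round(1))
p=proj(m,T+[-.03,0,.0424]);q=proj(m,T+[-.03,0,.0144]);print(p,q,im[int(q[1])-4:int(p[1])+10,319,2])
c=cv2.resize(im[90:250,220:420],(800,640)[:2] if 0 else (750,600),interpolation=cv2.INTER_CUBIC)
cv2.imwrite("pics/c6.png",cv2.convertScaleAbs(c,alpha=1.5,beta=15))
E
```

```text
[ 0.59431182 -0.01477008  0.01847007] [-1.79979034e+02 -3.47170881e-02  1.79290501e+02] 0.05582061747866317 29.971885979175568 [ 0.85827331 -0.48145781 -3.09718739]
[323.38956108 225.50102887]
(np.float64(323.0), np.float64(216.0), 45) [ 0.5916 -0.0132  0.006 ]
(np.float64(322.5), np.float64(232.0), 14) [ 0.6035 -0.0137  0.006 ]
(np.float64(299.1), np.float64(238.5), 15) [ 0.6082 -0.0301  0.006 ]
(np.float64(346.1), np.float64(239.0), 15) [0.609  0.0028 0.006 ]
(np.float64(360.2), np.float64(257.0), 12) [0.6231 0.013  0.006 ]
exp dot [265.5 171. ]
exp dot [383.1 170.7]
[319.1038895  204.65367743] [319.62798415 189.14239289] [ 28  29  29  29  30  29  29  29  77 113 123 124 124 125 126 126 127 127
 127 128 128 134 147 160 168 170 171 173 174]
```

View pics/c6.png

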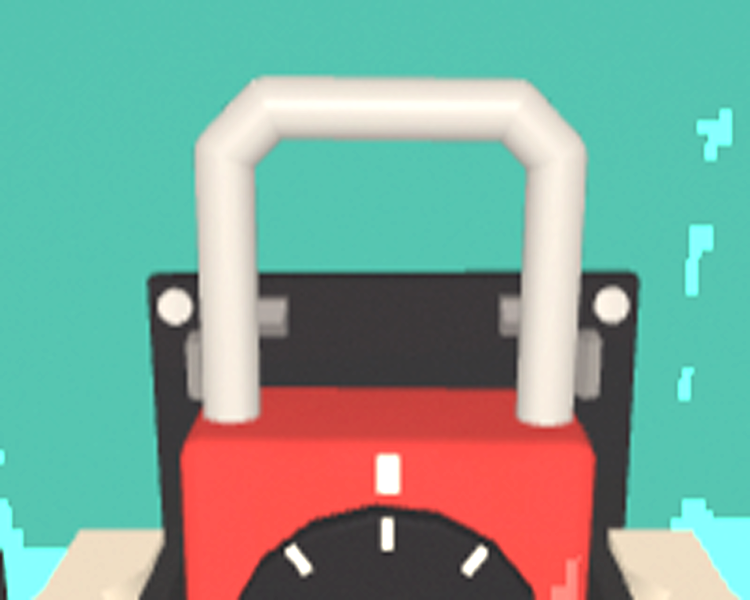

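n3 crop: the lock sits almost centred over the nest. The dots are at (267,171.6) and (383,171.6), and the lock is about 1 mm towards -y of them. I'll shift +1 mm in y and +0.5 mm in x, then lower with force checks.

Request:
step_arm --rows '[[1,[0.5,1,-4],[0,0,0.002]],[1,[0.5,1,-8],[0,0,0.002]],[1,[0.5,1,-12],[0,0,0.002]],[1,[0.5,1,-14],[0,0,0.002]],[1,[0.5,1,-14],[0,0,0.002]]]'

```text
clock: 12.73
tool_pos: [0.5943, -0.0143, 0.0039]
orientation: [-180.0, -0.1, 179.3]
force: [-0.7, -0.3, -4.7]
opening: 0.0559
gripper_force: 30.0
```

Request:
step_arm --rows '[[1,[0,0,-1],[0,0,0]],[1,[0,0,-2],[0,0,0]],[1,[0,0,-3],[0,0,0]],[1,[0,0,-4],[0,0,0]],[1,[0,0,-5],[0,0,0]]]'

```text
clock: 13.15
tool_pos: [0.5949, -0.0141, -0.0004]
orientation: [180.0, 0.0, 179.4]
force: [-0.6, 0.2, -4.2]
opening: 0.0558
gripper_force: 30.0
```

Request:
step_arm --rows '[[1,[0,0,-1],[0,0,0]],[1,[0,0,-2],[0,0,0]],[1,[0,0,-3],[0,0,0]],[1,[0,0,-4],[0,0,0]],[1,[0,0,-4],[0,0,0]]]'

```text
clock: 13.57
tool_pos: [0.5947, -0.0142, -0.0047]
orientation: [-180.0, -0.0, 179.4]
force: [0.1, -1.2, -4.6]
opening: 0.0554
gripper_force: 30.0
```

Request:
step_arm --rows '[[1,[0,0,-1],[0,0,0]],[1,[0,0,-2],[0,0,0]],[1,[0,0,-3],[0,0,0]],[1,[0,0,-3.5],[0,0,0]],[1,[0,0,-3.5],[0,0,0]]]'

```text
clock: 13.98
tool_pos: [0.5947, -0.0142, -0.0081]
orientation: [-180.0, -0.0, 179.4]
force: [0.6, -0.4, -4.6]
opening: 0.0556
gripper_force: 30.0
```

Request:
step_arm --rows '[[1,[0,0,-0.3],[0,0,0]],[1,[0,0,-0.6],[0,0,0]],[1,[0,0,-0.6],[0,0,0]],[1,[0,0,-0.6],[0,0,0]],[1,[0,0,-0.6],[0,0,0]]]'

```text
clock: 14.4
tool_pos: [0.5949, -0.0142, -0.0084]
orientation: [-180.0, 0.0, 179.4]
force: [-0.8, 0.2, -2.0]
opening: 0.0558
gripper_force: 30.0
```

Contact comes exactly at TCP z -8.4 mm, the seated height. I'll release, rise and check the seat and the dial.

Request:
step_arm --rows '[[0,[0,0,0.5],[0,0,0]],[0,[0,0,0.5],[0,0,0]],[0,[0,0,0.5],[0,0,0]],[0,[0,0,0.5],[0,0,0]],[0,[0,0,0.5],[0,0,0]]]'

```text
clock: 14.82
tool_pos: [0.5951, -0.0141, -0.0078]
orientation: [180.0, 0.0, 179.4]
force: [0.5, -0.3, 0.9]
opening: 0.0837
gripper_force: 0.0
```

Request:
step_arm --rows '[[0,[0,0,0],[0,0,0]],[0,[0,0,0],[0,0,0]],[0,[0,0,0],[0,0,0]],[0,[0,0,5],[0,0,0]],[0,[0,0,15],[0,0,0]]]'

```text
clock: 15.23
tool_pos: [0.5939, -0.0144, 0.0064]
orientation: [-180.0, -0.1, 179.3]
force: [0.4, -0.6, 0.0]
opening: 0.0876
gripper_force: 0.0
```

Request:
step_arm --rows '[[0,[-7,0,15],[0,0,0]],[0,[-18,0,35],[0,0,0]],[0,[-28,0,60],[0,0,0]],[0,[-38,0,85],[0,0,0]],[0,[-50,0,105],[0,0,0]]]'

```text
clock: 15.65
tool_pos: [0.5452, -0.0141, 0.1148]
orientation: [180.0, 0.1, 179.4]
force: [0.8, 0.4, 1.3]
opening: 0.0879
gripper_force: 0.0
```

Request:
step_arm --rows '[[0,[0,0,0],[0,0,0]],[0,[0,0,0],[0,0,0]],[0,[0,0,0],[0,0,0]],[0,[0,0,0],[0,0,0]],[0,[0,0,0],[0,0,0]]]'

```text
clock: 16.07
tool_pos: [0.5445, -0.0143, 0.1111]
orientation: [-180.0, -0.1, 179.3]
force: [-0.3, 0.2, 0.0]
opening: 0.0876
gripper_force: 0.0
```

```bash
cat > seat.py <<'E'
from h import *
import sys,pickle
o=ctrl.get_obs();print(o["tool_pos"],o["orientation"],o["force"],o["joint_pos"].round())
m,im=snap("wrist",sys.argv[1]);pickle.dump(m,open(sys.argv[1]+".pkl","wb"))
for c in blobs(im,(0,150,50),(8,255,255),300):
    r=rectz(m,c,.034)
    if np.hypot(r[0][0]-.596,r[0][1]+.012)<.05:print("body",cv2.boundingRect(c),r)
k=(im.min(axis=2)>150).astype(np.uint8)
cs,_=cv2.findContours(k,cv2.RETR_EXTERNAL,cv2.CHAIN_APPROX_NONE)
for c in cs:
    a=cv2.contourArea(c);p=c.mean(0)[0];X=onz(m,p,.039)
    if a>4 and np.hypot(X[0]-.596,X[1]+.012)<.06:
        z=.057 if a>35 else .039;r=rectz(m,c,z);P=onz(m,p,z)
        print("white",p.round(1),a,P.round(4),"from axis",(P[:2]-[.596,-.013]).round(4),"rect",np.round(r[1],4),r[2])
for c in blobs(im,(9,120,100),(22,255,255),3):
    p=c.mean(0)[0];P=onz(m,p,.039)
    if np.hypot(P[0]-.596,P[1]+.012)<.05:print("orange",p,(P[:2]-[.596,-.013]).round(4))
E
python3 seat.py d1
```

```text
[ 0.54454688 -0.01427461  0.1111273 ] [-1.79974282e+02 -8.92451328e-02  1.79345872e+02] [-0.25033529  0.15135748  0.02549249] [  19.   13.  -23.   -0.  -55. -110.]
body (294, 208, 60, 60) ((0.5882520079612732, -0.012851495295763016), (0.0552767775952816, 0.05948064476251602), 89.3452377319336)
white [360.  265.3] 9.0 [0.6138 0.0211 0.039 ] from axis [0.0178 0.0341] rect [0.0031 0.0037] 1.1987531185150146
white [287.8 265.1] 7.5 [ 0.6128 -0.0463  0.039 ] from axis [ 0.0168 -0.0333] rect [0.0038 0.0021] 89.34949493408203
white [312.3 256.1] 65.5 [ 0.5942 -0.0224  0.057 ] from axis [-0.0018 -0.0094] rect [0.015  0.0045] 70.40650177001953
white [323.9 221.5] 11.0 [ 0.5695 -0.0121  0.039 ] from axis [-0.0265  0.0009] rect [0.0027 0.0048] 89.46809387207031
white [362.4 200.5] 22.0 [0.5502 0.0218 0.039 ] from axis [-0.0458  0.0348] rect [0.0044 0.0046] 89.34503173828125
white [285.3 200.7] 20.5 [ 0.5496 -0.0458  0.039 ] from axis [-0.0464 -0.0328] rect [0.0044 0.0047] 87.5274887084961
white [347.9 197. ] 163.0 [0.5414 0.0076 0.057 ] from axis [-0.0546  0.0206] rect [0.0264 0.0049] 0.5171985030174255
white [300.2 196.6] 167.0 [ 0.5405 -0.0311  0.057 ] from axis [-0.0555 -0.0181] rect [0.0056 0.0264] 88.3139419555664
orange [302.5   243.375] [-0.0053 -0.0189]
```

The seat is good: body yaw -0.65° and centred on the nest. The tick and stripe put the dial at about 72°, i.e. 1.257 rad, the second notch. I'll turn the tool +1.257 rad, grip the bar across its 12 mm width and turn it back.

Request:
step_arm --rows '[[0,[10,0,0],[0,0,0.12]],[0,[20,0,0],[0,0,0.24]],[0,[30,0,0],[0,0,0.36]],[0,[40,0,0],[0,0,0.48]],[0,[51,0,0],[0,0,0.6]]]'

```text
clock: 16.53
tool_pos: [0.596, -0.0143, 0.111]
orientation: [180.0, -0.1, -145.9]
force: [-0.2, -0.6, 0.8]
opening: 0.0874
gripper_force: 0.0
```

Request:
step_arm --rows '[[0,[0,0,0],[0,0,0.12]],[0,[0,0,0],[0,0,0.24]],[0,[0,0,0],[0,0,0.36]],[0,[0,0,0],[0,0,0.48]],[0,[0,0,0],[0,0,0.6]]]'

```text
clock: 16.95
tool_pos: [0.5956, -0.0143, 0.1109]
orientation: [179.9, -0.1, -111.6]
force: [-0.2, 0.5, 0.4]
opening: 0.0873
gripper_force: 0.0
```

Request:
step_arm --rows '[[0,[0,0,-20],[0,0,0.057]],[0,[0,0,-45],[0,0,0.057]],[0,[0,0,-60],[0,0,0.057]],[0,[0,0,-70],[0,0,0.057]],[0,[0,0,-70],[0,0,0.057]]]'

```text
clock: 17.37
tool_pos: [0.5941, -0.0146, 0.039]
orientation: [179.8, -0.2, -108.6]
force: [0.3, 0.0, 0.1]
opening: 0.0877
gripper_force: 0.0
```

Request:
step_arm --rows '[[0,[0,0,-8],[0,0,0]],[0,[0,0,-16],[0,0,0]],[0,[0,0,-22],[0,0,0]],[0.3,[0,0,-26],[0,0,0]],[0.6,[0,0,-26],[0,0,0]]]'

```text
clock: 17.78
tool_pos: [0.5954, -0.0142, 0.0152]
orientation: [179.9, -0.0, -108.6]
force: [0.0, -0.5, -0.5]
opening: 0.0796
gripper_force: 0.0
```

Request:
step_arm --rows '[[1,[0,0,0],[0,0,0]],[1,[0,0,0],[0,0,0]],[1,[0,0,0],[0,0,0]],[1,[0,0,0],[0,0,0]],[1,[0,0,0],[0,0,0]]]'

```text
clock: 18.2
tool_pos: [0.596, -0.0141, 0.0163]
orientation: [-180.0, 0.0, -108.6]
force: [-0.0, 0.1, 0.4]
opening: 0.0463
gripper_force: 0.0
```

Request:
step_arm --rows '[[1,[0,0,0],[0,0,0]],[1,[0,0,0],[0,0,0]],[1,[0,0,0],[0,0,0]],[1,[0,0,0],[0,0,0]],[1,[0,0,0],[0,0,0]]]'

```text
clock: 18.62
tool_pos: [0.5963, -0.0141, 0.0161]
orientation: [-180.0, 0.0, -108.6]
force: [3.5, -1.3, 1.6]
opening: 0.0134
gripper_force: 1.5
```

Request:
step_arm --rows '[[1,[0,0,0],[0,0,0]],[1,[0,0,0],[0,0,0]],[1,[0,0,0],[0,0,0]],[1,[0,0,0],[0,0,0]],[1,[0,0,0],[0,0,0]]]'

```text
clock: 19.03
tool_pos: [0.5963, -0.014, 0.0162]
orientation: [-180.0, 0.0, -108.6]
force: [2.9, 0.6, -0.1]
opening: 0.0116
gripper_force: 30.0
```

The bar is gripped at 11.6 mm. Turning it back -1.257 rad.

Request:
step_arm --rows '[[1,[0.5,0,0],[0,0,-0.1]],[1,[0.5,0,0],[0,0,-0.2]],[1,[0.5,0,0],[0,0,-0.3]],[1,[0.5,0,0],[0,0,-0.4]],[1,[0.5,0,0],[0,0,-0.5]]]'

```text
clock: 19.45
tool_pos: [0.5959, -0.0141, 0.016]
orientation: [180.0, -0.0, -137.6]
force: [1.5, 0.4, 0.8]
opening: 0.0119
gripper_force: 30.0
```

Request:
step_arm --rows '[[1,[0,0,0],[0,0,-0.1]],[1,[0,0,0],[0,0,-0.2]],[1,[0,0,0],[0,0,-0.3]],[1,[0,0,0],[0,0,-0.4]],[1,[0,0,0],[0,0,-0.5]]]'

```text
clock: 19.87
tool_pos: [0.5958, -0.0139, 0.016]
orientation: [180.0, -0.0, -166.2]
force: [-0.3, 1.6, 1.2]
opening: 0.0117
gripper_force: 30.0
```

Request:
step_arm --rows '[[1,[0,0,0],[0,0,-0.1]],[1,[0,0,0],[0,0,-0.2]],[1,[0,0,0],[0,0,-0.257]],[1,[0,0,0],[0,0,-0.257]],[1,[0,0,0],[0,0,-0.257]]]'

```text
clock: 20.28
tool_pos: [0.5959, -0.0139, 0.016]
orientation: [180.0, -0.0, 179.5]
force: [-0.4, 2.2, 3.5]
opening: 0.0118
gripper_force: 30.0
```

Turned; tool yaw is back at 179.5. I'll release, rise and check the dial and seat.

Request:
step_arm --rows '[[0,[0,0,0],[0,0,0]],[0,[0,0,0],[0,0,0]],[0,[0,0,0],[0,0,0]],[0,[0,0,0],[0,0,0]],[0,[0,0,0],[0,0,0]]]'

```text
clock: 20.7
tool_pos: [0.5962, -0.0143, 0.0158]
orientation: [-180.0, -0.0, 179.4]
force: [0.3, 0.1, -0.7]
opening: 0.0396
gripper_force: 0.0
```

Request:
step_arm --rows '[[0,[0,0,10],[0,0,0]],[0,[0,0,25],[0,0,0]],[0,[-15,0,45],[0,0,0]],[0,[-30,0,70],[0,0,0]],[0,[-45,0,95],[0,0,0]]]'

```text
clock: 21.12
tool_pos: [0.5505, -0.0144, 0.112]
orientation: [-180.0, -0.1, 179.4]
force: [0.5, 0.2, -0.4]
opening: 0.0729
gripper_force: 0.0
```

Request:
step_arm --rows '[[0,[-13,0,0],[0,0,0]],[0,[-13,0,0],[0,0,0]],[0,[-13,0,0],[0,0,0]],[0,[-13,0,0],[0,0,0]],[0,[-13,0,0],[0,0,0]]]'

```text
clock: 21.53
tool_pos: [0.5386, -0.0142, 0.1105]
orientation: [-180.0, -0.0, 179.4]
force: [0.3, -0.4, -0.9]
opening: 0.0875
gripper_force: 0.0
```

```bash
python3 seat.py d2
```

```text
[ 0.53860534 -0.01420917  0.11045646] [-1.79977194e+02 -4.96535534e-02  1.79359727e+02] [ 0.33203128 -0.39361389 -0.89827983] [  19.   12.  -23.    0.  -55. -110.]
body (294, 212, 62, 56) ((0.5843595266342163, -0.012079186737537384), (0.05565442144870758, 0.05622987821698189), 87.84779357910156)
white [303.5 248. ] 5.0 [ 0.5892 -0.031   0.039 ] from axis [-0.0068 -0.018 ] rect [0.0027 0.002 ] 89.35515594482422
white [324.1 254.4] 57.0 [ 0.5865 -0.0121  0.057 ] from axis [-0.0095  0.0009] rect [0.0035 0.0152] 89.35555267333984
white [324.9 226.5] 11.0 [ 0.5682 -0.0112  0.039 ] from axis [-0.0278  0.0018] rect [0.0027 0.0048] 89.35411834716797
white [362.3 206.3] 21.5 [0.5495 0.0219 0.039 ] from axis [-0.0465  0.0349] rect [0.0047 0.0044] 1.3174426555633545
white [285.3 206.7] 20.5 [ 0.549  -0.0458  0.039 ] from axis [-0.047  -0.0328] rect [0.0044 0.0047] 87.53265380859375
white [349.7 200.2] 188.5 [0.538  0.0091 0.057 ] from axis [-0.058   0.0221] rect [0.005  0.0317] 87.04442596435547
white [302.1 199.2] 180.5 [ 0.5367 -0.0295  0.057 ] from axis [-0.0593 -0.0165] rect [0.0049 0.0299] 88.11061096191406
```

The white stripe now points at the shackle: it lies along -x, over the body's white mark. Next I'll pinch the +y shackle leg just inside the cross bar, with the fingers partly closed beforehand.

Request:
step_arm --rows '[[0.7,[0,8,-10],[0,0,0]],[0.7,[0,16,-20],[0,0,0]],[0.7,[0,23,-30],[0,0,0]],[0.7,[0,23,-40],[0,0,0]],[0.7,[0,23,-50],[0,0,0]]]'

```text
clock: 22.0
tool_pos: [0.5379, 0.0094, 0.0592]
orientation: [-180.0, -0.1, 179.4]
force: [-0.0, 0.0, 1.0]
opening: 0.0597
gripper_force: 0.0
```

Request:
step_arm --rows '[[0.7,[0,0,0],[0,0,0]],[0.7,[0,0,0],[0,0,0]],[0.7,[0,0,0],[0,0,0]],[0.7,[0,0,0],[0,0,0]],[0.7,[0,0,0],[0,0,0]]]'

```text
clock: 22.42
tool_pos: [0.5387, 0.0088, 0.0615]
orientation: [180.0, 0.1, 179.3]
force: [0.5, -1.1, -0.0]
opening: 0.0287
gripper_force: 0.0
```

Run:
```python
from h import *
import pickle
o=ctrl.get_obs();T=o["tool_pos"];print(T,o["opening"])
m,im=snap("wrist","l1")
g=im.min(axis=2).astype(int);k=((g>110)).astype(np.uint8)
for x in(-.048,-.058):
    r=int(proj(m,(.596+x,.009,.022))[1]);xs=np.where(k[r,250:400])[0]+250
    print("row",r,"white cols",xs.min() if len(xs) else None,xs, "TCP col",proj(m,T+[0,0,.03]).round(), "leg exp",proj(m,(.538,.009,.022)).round(),"bow exp",proj(m,(.524,-.013,.022)).round())
for q in np.split(xs,np.where(np.diff(xs)>1)[0]+1):print(q[0],q[-1],onz(m,((q[0]+q[-1])/2,r),.026))
```

```text
[0.5387462  0.00882082 0.06154391] 0.028668424469117597
row 217 white cols 265 [265 266 267 268 269 270 271 321 322 323 324 325 326 327 328 329 330] TCP col [320. 248.] leg exp [321. 206.] bow exp [292. 189.]
row 205 white cols 265 [265 266 267 268 269 270 271 322 323 324 325 326 327 328] TCP col [320. 248.] leg exp [321. 206.] bow exp [292. 189.]
265 271 [ 0.53550464 -0.03106125  0.026     ]
322 328 [0.53601152 0.0119907  0.026     ]
```

Request:
step_arm --rows '[[0.77,[0,1.5,-15],[0,0,0]],[0.77,[0,1.5,-25],[0,0,0]],[0.77,[0,1.5,-30],[0,0,0]],[0.77,[0,1.5,-33],[0,0,0]],[0.77,[0,1.5,-36],[0,0,0]]]'

```text
clock: 22.88
tool_pos: [0.5383, 0.0103, 0.0247]
orientation: [-180.0, -0.0, 179.4]
force: [0.1, 0.3, -0.6]
opening: 0.0198
gripper_force: 0.0
```

Request:
step_arm --rows '[[0.77,[0,0,-6],[0,0,0]],[0.77,[0,0,-12],[0,0,0]],[0.77,[0,0,-18],[0,0,0]],[0.77,[0,0,-24],[0,0,0]],[0.77,[0,0,-28],[0,0,0]]]'

```text
clock: 23.3
tool_pos: [0.538, 0.0103, -0.0039]
orientation: [-180.0, -0.0, 179.4]
force: [-0.2, 0.5, 0.1]
opening: 0.0202
gripper_force: 0.0
```

Request:
step_arm --rows '[[0.77,[0,0,-3],[0,0,0]],[0.77,[0,0,-6],[0,0,0]],[0.77,[0,0,-9],[0,0,0]],[0.77,[0,0,-11],[0,0,0]],[0.77,[0,0,-12],[0,0,0]]]'

```text
clock: 23.72
tool_pos: [0.5392, 0.0106, -0.0149]
orientation: [180.0, 0.1, 179.4]
force: [2.4, -1.0, 1.5]
opening: 0.0203
gripper_force: 1.2
```

Request:
step_arm --rows '[[1,[0,0,0],[0,0,0]],[1,[0,0,0],[0,0,0]],[1,[0,0,0],[0,0,0]],[1,[0,0,0],[0,0,0]],[1,[0,0,0],[0,0,0]]]'

```text
clock: 24.13
tool_pos: [0.5381, 0.0104, -0.015]
orientation: [180.0, -0.0, 179.4]
force: [1.0, 0.6, 1.0]
opening: 0.0073
gripper_force: 30.0
```

The leg is gripped at 7.3 mm. Pulling slowly along -x.

Request:
step_arm --rows '[[1,[-1,0,0],[0,0,0]],[1,[-2,0,0],[0,0,0]],[1,[-3,0,0],[0,0,0]],[1,[-4,0,0],[0,0,0]],[1,[-5,0.1,0],[0,0,0]]]'

```text
clock: 24.55
tool_pos: [0.5334, 0.0106, -0.015]
orientation: [180.0, 0.0, 179.4]
force: [2.9, 0.2, -0.1]
opening: 0.0073
gripper_force: 30.1
```

Request:
step_arm --rows '[[1,[-1.5,0,0],[0,0,0]],[1,[-3,0,0],[0,0,0]],[1,[-4.5,0.1,0],[0,0,0]],[1,[-6,0.1,0],[0,0,0]],[1,[-7,0.1,0],[0,0,0]]]'

```text
clock: 24.97
tool_pos: [0.5262, 0.0106, -0.015]
orientation: [180.0, 0.0, 179.4]
force: [2.3, 1.0, -0.9]
opening: 0.007
gripper_force: 30.2
```

Request:
step_arm --rows '[[1,[-0.5,0,0],[0,0,0]],[1,[-1,0,0],[0,0,0]],[1,[-1.5,0,0],[0,0,0]],[1,[-2,0,0],[0,0,0]],[1,[-2,0,0],[0,0,0]]]'

```text
clock: 25.38
tool_pos: [0.525, 0.0106, -0.0149]
orientation: [180.0, 0.1, 179.4]
force: [5.1, -0.6, -2.2]
opening: 0.0072
gripper_force: 30.3
```

Request:
step_arm --rows '[[1,[-0.3,0,0],[0,0,0]],[1,[-0.6,0,0],[0,0,0]],[1,[-0.9,0,0],[0,0,0]],[1,[-1.2,0,0],[0,0,0]],[1,[-1.5,0,0],[0,0,0]]]'

```text
clock: 25.8
tool_pos: [0.5247, 0.0105, -0.0147]
orientation: [180.0, 0.2, 179.4]
force: [9.8, -3.6, -4.7]
opening: 0.0067
gripper_force: 30.6
```

Request:
step_arm --rows '[[1,[-0.5,0,0],[0,0,0]],[1,[-1,0,0],[0,0,0]],[1,[-1,0,0],[0,0,0]],[1,[-1,0,0],[0,0,0]],[1,[-1,0,0],[0,0,0]]]'

```text
clock: 26.22
tool_pos: [0.5246, 0.0105, -0.0145]
orientation: [180.0, 0.2, 179.4]
force: [10.8, -4.2, -5.0]
opening: 0.0071
gripper_force: 30.7
```

At the stop: the force rises to 11 N with no further motion. I'll relax, open only partly and rise.

Request:
step_arm --rows '[[1,[1,0,0],[0,0,0]],[1,[2,0,0],[0,0,0]],[0.8,[2.3,0,0],[0,0,0]],[0.78,[2.3,0,0],[0,0,0]],[0.78,[2.3,0,0],[0,0,0]]]'

```text
clock: 26.63
tool_pos: [0.5244, 0.0108, -0.015]
orientation: [180.0, 0.0, 179.3]
force: [4.0, 2.8, -0.3]
opening: 0.0181
gripper_force: 1.6
```

Request:
step_arm --rows '[[0.78,[0,0,0],[0,0,0]],[0.78,[0,0,5],[0,0,0]],[0.78,[0,0,20],[0,0,0]],[0.78,[0,0,40],[0,0,0]],[0.6,[0,0,70],[0,0,0]]]'

```text
clock: 27.05
tool_pos: [0.5205, 0.0094, 0.0532]
orientation: [-179.9, -0.4, 179.3]
force: [0.6, 0.9, -1.0]
opening: 0.0225
gripper_force: 0.0
```

Request:
step_arm --rows '[[0,[0,-10,25],[0,0,0]],[0,[5,-24,50],[0,0,0]],[0,[13,-24,55],[0,0,0]],[0,[13,-24,55],[0,0,0]],[0,[13,-24,55],[0,0,0]]]'

```text
clock: 27.47
tool_pos: [0.5359, -0.0137, 0.1091]
orientation: [180.0, -0.1, 179.3]
force: [-0.0, -0.5, 0.1]
opening: 0.0539
gripper_force: 0.0
```

Request:
step_arm --rows '[[0,[0,0,0],[0,0,0]],[0,[0,0,0],[0,0,0]],[0,[0,0,0],[0,0,0]],[0,[0,0,0],[0,0,0]],[0,[0,0,0],[0,0,0]]]'

```text
clock: 27.88
tool_pos: [0.5368, -0.0133, 0.1095]
orientation: [-180.0, -0.1, 179.4]
force: [0.5, -0.2, -0.8]
opening: 0.0854
gripper_force: 0.0
```

```bash
python3 seat.py p1
python3 - <<'E'
from h import *
import pickle
m=pickle.load(open("p1.pkl","rb"));im=cv2.imread("pics/p1.png");c=int(proj(m,(.52,-.012,.022))[0])
for x in(.52,.506):print("bow exp row",x,proj(m,(x,-.012,.026))[1])
print(im[120:215:2,c,:].min(axis=1))
s,i=snap("scene","scp");md=proj(s,(.44,-.32,.09)).astype(int)
a=cv2.resize(i[md[1]-45:md[1]+45,md[0]-50:md[0]+50],(400,360),interpolation=cv2.INTER_CUBIC)
b=cv2.resize(im[120:290,230:420],(400,360),interpolation=cv2.INTER_CUBIC)
cv2.imwrite("pics/c7.png",np.hstack([a,b]));print(md)
E
```

```text
[ 0.53675629 -0.0133333   0.10946408] [-1.79982420e+02 -5.76397134e-02  1.79372780e+02] [ 0.46496009 -0.19211694 -0.77163214] [  20.   12.  -24.   -0.  -54. -110.]
body (292, 213, 62, 55) ((0.5821218490600586, -0.01238223910331726), (0.05646748095750809, 0.05438049137592316), 89.3686752319336)
white [323.1 260.8] 47.5 [ 0.5902 -0.0122  0.057 ] from axis [-0.0058  0.0008] rect [0.0035 0.0115] 89.36997985839844
white [323. 231.] 8.0 [ 0.5703 -0.0121  0.039 ] from axis [-0.0257  0.0009] rect [0.0018 0.0039] 89.36685943603516
white [361.5 208.5] 21.0 [0.5493 0.0219 0.039 ] from axis [-0.0467  0.0349] rect [0.0044 0.0046] 89.36740112304688
white [284.3 208.7] 19.5 [ 0.5487 -0.0457  0.039 ] from axis [-0.0473 -0.0327] rect [0.0044 0.0047] 87.49596405029297
white [347.6 204.8] 170.5 [0.5397 0.0082 0.057 ] from axis [-0.0563  0.0212] rect [0.0051 0.0275] 88.57591247558594
white [297.9 205. ] 174.0 [ 0.5394 -0.0322  0.057 ] from axis [-0.0566 -0.0192] rect [0.0275 0.0053] 0.7557592988014221
bow exp row 0.52 172.98785589839486
bow exp row 0.506 157.38977043561115
[ 34  34  34  33  35  35  35  35  34  34  34  35  34  34  33  34  35  34
  35  96 108 117 103  80  35  51  61  61  62  61  61  62  61  61  61  61
  61  61  61  61  61  33  48  42  20  18  18  24]
[249  96]
```

View pics/c7.png

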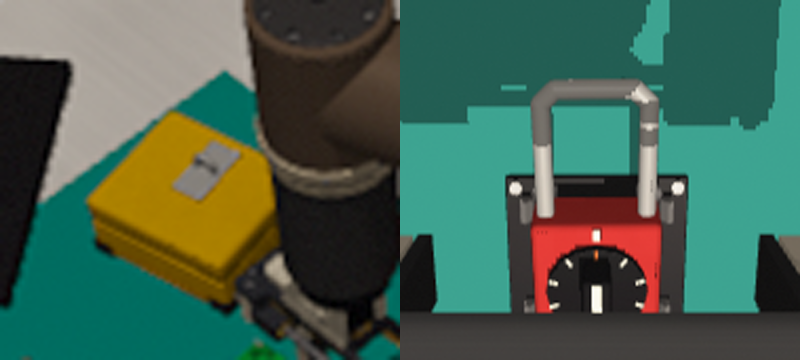

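c7, left: the staple is on the lid at about crop (205,163), scene pixel (250,92). c7, right: the shackle is out, the orange tick and white line point at it, and the lock is square in the nest. I'll regrip the body and meanwhile work out the staple position.

Request:
step_arm --rows '[[0,[15,0,0],[0,0,0]],[0,[35,-0.5,0],[0,0,0]],[0,[55,-0.5,-15],[0,0,0]],[0,[58.5,-0.5,-45],[0,0,0]],[0,[58.5,-0.5,-75],[0,0,0]]]'

```text
clock: 28.4
tool_pos: [0.598, -0.0136, 0.0348]
orientation: [180.0, 0.2, 179.4]
force: [0.5, 0.6, -0.4]
opening: 0.0874
gripper_force: 0.0
```

Request:
step_arm --rows '[[0,[0,0,-12],[0,0,0]],[0,[0,0,-24],[0,0,0]],[0,[0,0,-34],[0,0,0]],[0,[0,0,-41],[0,0,0]],[0,[0,0,-41.5],[0,0,0]]]'

```text
clock: 28.82
tool_pos: [0.5949, -0.014, -0.0078]
orientation: [-180.0, -0.1, 179.4]
force: [-0.6, 0.5, 0.2]
opening: 0.0874
gripper_force: 0.0
```

Request:
step_arm --rows '[[1,[0,0,0],[0,0,0]],[1,[0,0,0],[0,0,0]],[1,[0,0,0],[0,0,0]],[1,[0,0,0],[0,0,0]],[1,[0,0,0],[0,0,0]]]'

```text
clock: 29.23
tool_pos: [0.596, -0.0138, -0.0059]
orientation: [180.0, 0.1, 179.4]
force: [-0.2, 1.0, 0.2]
opening: 0.0599
gripper_force: 0.0
```

Request:
step_arm --rows '[[1,[0,0,0],[0,0,0]],[1,[0,0,0],[0,0,0]],[1,[0,0,0],[0,0,0]],[1,[0,0,0],[0,0,0]],[1,[0,0,0],[0,0,0]]]'

```text
clock: 29.65
tool_pos: [0.596, -0.0139, -0.0061]
orientation: [180.0, 0.0, 179.4]
force: [-2.2, 0.2, 5.3]
opening: 0.0557
gripper_force: 30.0
```

Run:
```python
from h import *
m=ctrl.camera_model("scene");im=cv2.imread("pics/scene0.png")
print("staple",onz(m,(250.3,91.8),.096))
h=cv2.cvtColor(im,cv2.COLOR_BGR2HSV)
k=((h[...,1]<60)&(h[...,2]>60)).astype(np.uint8);k[:83]=0;k[105:]=0;k[:,:235]=0;k[:,266:]=0
cs,_=cv2.findContours(k,cv2.RETR_EXTERNAL,cv2.CHAIN_APPROX_NONE)
for c in cs:
    if cv2.contourArea(c)>8:print("hasp plate",cv2.boundingRect(c),rectz(m,c,.076))
# lid top only: bright yellow
for c in blobs(im,(20,150,150),(32,255,255),200):print("lid",cv2.boundingRect(c),rectz(m,c,.074))
```

```text
staple [ 0.42526136 -0.33050597  0.096     ]
hasp plate (243, 87, 16, 14) ((0.4200464189052582, -0.34163910150527954), (0.06544776260852814, 0.03125791996717453), 14.359025001525879)
lid (222, 80, 51, 37) ((0.44113442301750183, -0.33608368039131165), (0.13364404439926147, 0.1530168503522873), 11.963825225830078)
```

Body regripped at 55.7 mm. The staple estimates agree at about (0.423,-0.336). I'll lift, travel partway and check the staple with the wrist camera.

Request:
step_arm --rows '[[1,[0,0,5],[0,0,0]],[1,[0,0,12],[0,0,0]],[1,[0,0,30],[0,0,0]],[1,[0,0,60],[0,0,0]],[1,[0,0,90],[0,0,0]]]'

```text
clock: 30.07
tool_pos: [0.594, -0.0143, 0.0832]
orientation: [-180.0, -0.2, 179.3]
force: [0.7, 0.1, -4.5]
opening: 0.056
gripper_force: 30.0
```

Request:
step_arm --rows '[[1,[0,0,25],[0,0,0]],[1,[0,0,50],[0,0,0]],[1,[-12,-22,65],[0,0,0]],[1,[-26,-48,71],[0,0,0]],[1,[-42,-77,71],[0,0,0]]]'

```text
clock: 30.48
tool_pos: [0.554, -0.0909, 0.1564]
orientation: [180.0, 0.2, 179.5]
force: [0.1, -0.6, -4.9]
opening: 0.0562
gripper_force: 30.0
```

Request:
step_arm --rows '[[1,[-15,-28,0],[0,0,0]],[1,[-30,-56,0],[0,0,0]],[1,[-45,-84,0],[0,0,0]],[1,[-57,-105,0],[0,0,0]],[1,[-64,-118,0],[0,0,0]]]'

```text
clock: 30.9
tool_pos: [0.4872, -0.2105, 0.1543]
orientation: [180.0, -0.1, 179.3]
force: [0.7, 0.1, -4.6]
opening: 0.0559
gripper_force: 30.0
```

Request:
step_arm --rows '[[1,[0,0,0],[0,0,0]],[1,[0,0,0],[0,0,0]],[1,[0,0,0],[0,0,0]],[1,[0,0,0],[0,0,0]],[1,[0,0,0],[0,0,0]]]'

```text
clock: 31.32
tool_pos: [0.49, -0.2082, 0.1543]
orientation: [180.0, -0.0, 179.4]
force: [-0.3, 0.8, -4.3]
opening: 0.0558
gripper_force: 30.0
```

Run:
```python
from h import *
o=ctrl.get_obs();print(o["tool_pos"],o["orientation"],o["opening"],o["gripper_force"])
m,im=snap("wrist","t1");h=cv2.cvtColor(im,cv2.COLOR_BGR2HSV)
p=proj(m,(.423,-.336,.096));print(p)
for c in blobs(im,(20,120,90),(32,255,255),800):print("yellow",cv2.boundingRect(c),rectz(m,c,.074))
k=((h[...,1]<70)&(h[...,2]>60)).astype(np.uint8)
x0,y0=int(p[0])-60,int(p[1])-60;x0=max(x0,0);y0=max(y0,0)
cs,_=cv2.findContours(k[y0:y0+120,x0:x0+120].copy(),cv2.RETR_EXTERNAL,cv2.CHAIN_APPROX_NONE)
for c in cs:
    c=c+[x0,y0]
    if cv2.contourArea(c)>30:print("grey",cv2.boundingRect(c),rectz(m,c.astype(int),.076))
```

```text
[ 0.48995096 -0.20822384  0.15433829] [ 1.79990011e+02 -1.22421531e-02  1.79414051e+02] 0.05577365764958038 29.97864693403244
[153.58699067 118.01091165]
yellow (51, 30, 208, 194) ((0.43825092911720276, -0.34237149357795715), (0.13645024597644806, 0.14292943477630615), 11.643807411193848)
grey (124, 62, 69, 93) ((0.41778096556663513, -0.3426516056060791), (0.06967540830373764, 0.036844853311777115), 11.702230453491211)
```

The staple is about (0.421,-0.339), consistent across lid middle minus 20 mm, the hasp plate and the ray. The lock centre is at z 0.18, about 84 mm above it. Moving there.

Request:
step_arm --rows '[[1,[-14,-26,0],[0,0,0]],[1,[-28,-52,0],[0,0,0]],[1,[-42,-79,0],[0,0,0]],[1,[-56,-105,0],[0,0,0]],[1,[-65,-122,0],[0,0,0]]]'

```text
clock: 31.78
tool_pos: [0.4237, -0.3322, 0.1544]
orientation: [-180.0, -0.0, 179.4]
force: [0.4, 0.6, -5.6]
opening: 0.0559
gripper_force: 30.0
```

Request:
step_arm --rows '[[1,[-5,-9,0],[0,0,0]],[1,[-5,-9,0],[0,0,0]],[1,[-5,-9,0],[0,0,0]],[1,[-5,-9,0],[0,0,0]],[1,[-5,-9,0],[0,0,0]]]'

```text
clock: 32.2
tool_pos: [0.4202, -0.3392, 0.1545]
orientation: [180.0, 0.0, 179.4]
force: [-0.4, 0.3, -4.0]
opening: 0.0556
gripper_force: 30.0
```

Request:
step_arm --rows '[[1,[0,0,0],[0,0,0]],[1,[0,0,0],[0,0,0]],[1,[0,0,0],[0,0,0]],[1,[0,0,0],[0,0,0]],[1,[0,0,0],[0,0,0]]]'

```text
clock: 32.62
tool_pos: [0.4197, -0.3398, 0.1545]
orientation: [-180.0, 0.0, 179.4]
force: [-1.2, 0.8, -5.3]
opening: 0.0559
gripper_force: 30.0
```

Run:
```python
from h import *
o=ctrl.get_obs();T=o["tool_pos"];print(o["clock"],T,o["orientation"],o["opening"],o["gripper_force"],o["force"],o["qvel"].round(2))
m,im=snap("wrist","f1")
# held shackle bow: expected row if out 14 mm vs shut
for d in(.072,.086):print("bow row exp",d,proj(m,T+[.0015-d,0,.032])[1].round(1))
c=int(proj(m,T+[-.08,0,.032])[0]);h=cv2.cvtColor(im,cv2.COLOR_BGR2HSV)
print([(r,int(h[r,c,1]),int(h[r,c,2])) for r in range(85,150,3)])
for nm in("scene","side"):
    mm,i=snap(nm)
    for cc in blobs(i,(0,150,60),(8,255,255),15):
        x,y,w,hh=cv2.boundingRect(cc)
        if np.linalg.norm(np.array([x+w/2,y+hh/2])-proj(mm,(T[0],T[1],.18)))<30:print(nm,"red",(x,y,w,hh),proj(mm,(T[0],T[1],.18)).round())
```

```text
32.6167 [ 0.41973527 -0.33979831  0.15447673] [-1.79999534e+02  1.52586793e-03  1.79372770e+02] 0.055933053556277555 29.978601336479187 [-1.23124374  0.79751898 -5.25763132] [-0.09  0.07 -0.02 -0.02  0.    0.04]
bow row exp 0.072 117.3
bow row exp 0.086 86.8
[(85, 25, 70), (88, 160, 86), (91, 161, 87), (94, 160, 86), (97, 161, 87), (100, 164, 87), (103, 163, 86), (106, 160, 86), (109, 161, 87), (112, 161, 87), (115, 164, 87), (118, 164, 87), (121, 163, 86), (124, 161, 87), (127, 185, 102), (130, 182, 109), (133, 182, 132), (136, 182, 143), (139, 182, 146), (142, 181, 148), (145, 182, 147), (148, 181, 149)]
scene red (237, 68, 14, 15) [247.  74.]
side red (312, 272, 11, 21) [325. 282.]
```

The bow is at row ≤85, against 87 expected when out and 117 when shut. The lock is held level over the staple. Handing in.

```bash
python3 -c "
from plant import ctrl
print(ctrl.close_job())"
```

```text
the job is handed in; nothing more can be done
None
```

The job is handed in: the lock was seated in the nest, its dial turned to the open notch and its shackle pulled to the stop. I finished with it held level in the gripper, its centre about 8 cm above the staple, with 32.6 s of the 72 s used. One slip on the way: my first grasp closed on the dial bar instead of the body, but the lock stayed where it was and I regripped it.

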